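# Wedge-clamp a socket in the bench fixture

## Task

Clamp the round splined socket in the bench fixture. First, with the clamp still open, nudge the socket across the plate until it stands snug against both locating pins under the nose of the blue rocker; then push the orange wedge, thin end first and lying flat on the plate, under the foot bolt of the rocker's other arm until it jams tight and the nose presses firmly on the socket. Let go and leave it clamped; do not disturb the other things on the bench.

Things in the scene. Friction and masses are not known exactly. Their poses are not given: they have to be found in the camera images.
- fixture: Fixed clamping fixture: dark steel plate 250 x 230 x 12 mm on the bench; its yaw varies, its open front faces roughly left (+y). Origin at bench level; its x points from the open front to the back, its y to the left of that, z up; plate spans x -130 to +120, y -115 to +115, top at z = 12 mm. A blue rocker bar lies along y at x = 30: nose bolt at y = -50, foot bolt at y = +50 mm
- pivot (a point): Pivot of the blue rocker bar (130 x 18 x 14 mm): fixture x 30, y 0, z 57 mm, between grey cheeks that span fixture x 11 to 49, y -15 to +15 mm
- guard_mid (a point): Middle of the yellow guard bar (12 mm tube) at fixture x 6, y 0, z 120 mm; it runs along y from -105 to +105 mm, with side arms back to posts at x = 90. A gripper held upright over the work strikes it: lean the tool out over the open front by about 35 degrees, fingers pointing down and towards fixture +x
- nest (a point): Where the socket's centre stands when it touches both pins: fixture x 30, y -50, z 27 mm; axes as the fixture. The two upright steel pins (10 mm thick, 15 mm high, polished) stand at fixture x 43, y -32 and y -68 mm. The nose bolt ends right above, 4 mm clear of the socket while the clamp is open
- socket_mid (a point): Grey splined lockring socket, loose and upright on the fixture's plate, open side of the nest: lower part 35 mm across and 16 mm high, upper part 24 mm across, flat top at 30 mm, 0.09 kg. Point: on its axis, half-way up (15 mm above the plate)
- tail_foot (a point): Lowest point of the domed foot bolt (14 mm thick) on the rocker arm opposite the nose, at fixture x 30, y +50 mm; 12 mm above the plate while the clamp is open. It rises as the wedge goes in, by 4 mm until the nose meets the socket
- rocker (a joint): Clamp rocker: 0 open (held by a weak spring, about 1 N at the foot), grows as the foot is lifted; about 0.08 rad when the nose meets the socket; stop at 0.2
- wedge_grip (a point): Orange wedge, loose, flat on the bench: 135 long, 24 wide, 0.09 kg. Ramp 105 mm long from 4 mm thick at the thin end to 19 mm, then a grip block 30 long, 34 mm high with parallel sides. Point: centre of the grip block, 17 mm above the underside; x along the wedge to the thin end, z up
- wedge_tip (a point): Middle of the wedge's thin end, on its underside, 120 mm ahead of the grip block's centre. The ramp meets the foot bolt when it is about 55 mm past the bolt and jams at about 80 to 95 mm; self-locking. Pushing takes a few N until the nose meets the socket, then rises steeply; 10 to 15 N is tight
- film_pack: Bystander: white bar-tape pack 30 x 115 x 22 mm, lying beside the wedge in either of two places; origin at the middle of its underside, long along its y
- brake_pads: Bystander: small red carton 50 x 70 x 25 mm; origin at the middle of its underside
- tube_box: Bystander: pale carton 60 x 85 x 50 mm; origin at the middle of its underside
- marker_pen: Bystander: white marker pen with black cap, 135 mm long, 17 mm thick, lying right of the fixture; origin at the middle of its underside, long along its y
Mind the look-alikes: they are no part of the job. What is shaped like the part that bears socket_mid but black is not meant.

How it is judged:
By the outcome, as a careful person would: the job done as asked, in the order asked, and still so for the second after the job is handed in, with the robot touching nothing.
It also fails if it takes over 67 s, if anything falls off the work surface, if the arm or the gripper's body presses on something with over 40 N, if the wrist force passes 120 N, or if a joint passes its speed limit or range.

## Robot

A 6-joint arm with a two-finger parallel gripper is mounted at the origin on a cart in front of the work surface, level with it; the furniture and walls round the work are solid. World frame = base frame: x ahead of the robot, y to its left, z up, the work surface at z = 0. Lengths are in m, angles in degrees, forces in N, time in s.
With the tool pointing down it reaches from about 0.35 to 0.875 m from the base axis. Payload 4.2 kg.
Tool frame: the origin (TCP) lies midway between the tips of the shut fingers; the grasp point (between the pads) lies 19 mm behind it; z points along the fingers, y is the line along which they close (so a half turn about z gives the same grasp; the last joint's range is limited). The gripper opens to 87 mm and grips with 3 to 60 N. Pads are 19 mm wide; open, the fingers measure 117 mm over their backs; the gripper's body (75 mm by 190 mm) begins 51 mm behind the grasp point.
Start: joints at [-57.491, 22.042, 0.453, 0, -68.411, -14.817], TCP at [0.19, -0.595, 0.223] pointing down, gripper open.
Joint ranges: [-179.83, 179.83], [-69.29, 118.12], [-61.27, 80.66], [-181.25, 117.63], [-171.15, -9.14], [-177.46, 177.46]. Speed limits (degrees/s): [159.86, 159.86, 180, 180, 180, 180].

## Interface

Orientations are given as a 3x3 rotation matrix whose columns are the frame's x, y, z axes.
In Python, from station import r, cams gives the robot as it stands.
- The arm moves only by the tool play_rows, never from a script. Its argument "commands" is text: rows parted by semicolons, each of 6 numbers parted by spaces: the shift along the world's x, y, z normalised to -1 to 1, where 1 is 30 mm, then the turn, a rotation vector about the world's x, y, z normalised to -1 to 1, where 1 is 0.15 rad. A call has 1 to 20 rows; each row shifts and turns the commanded pose from where the row before left it; what a row does not reach is not made up. A row lasts 1/10 s, in which the tool goes at most 50 mm and 8.59 degrees, less where a joint would pass 70% of its speed; a pose out of reach is approached as far as the arm can. A call with a number of a shift or a turn outside -1 to 1 is refused whole. A call with a gripper value outside its range is refused whole. "grip" is the finger opening in mm, from 0 to 87, set as the call begins (left out, the last holds). The fingers move at their own pace and stop on an object; the grip force is fixed at half the most. Time passes only in rows, so rows that do not move let the fingers close. It gives the time, the measured TCP pose, the force, the opening and the grip force at its end, in the units of the state.
- r.sense(): the state, without advancing time (a new reading comes with each control period).
- cams.capture(name): name is "scene" or "side" or "wrist"; returns (picture, depth): 384x512x3 uint8, blue, green, red; 384x512 float32, m along the optical axis (not along the pixel's ray), 0 where there is no reading.
- cams.camera_info(name): a dict with "mtx" (3x3 intrinsics, pixels), "R" (3x3) and "t" (3): a world point X has camera coordinates R X + t. Camera axes: x right, y down, z forward; pixel columns grow to the right and rows downward; lengths in m; the calibration is good to about 2 mm. A picture is of the moment at which its call begins: read the wrist's pose just before it. camera_info takes no time and is no camera call; for the wrist camera it gives the pose at the moment of the call.
- r.finish_job(): hands the job in; it is judged then, once.
The state is a dict: "time_s": time; "joints": joint angles; "joint_velocities": joint speeds; "effort": joint torques, N m; "tcp_pos": TCP position; "ee_rot": TCP orientation; "wrist_force": force on the tool from outside, world axes, zero at the start; "moment": the same for the moment, N m; "gripper_width": opening from 0.0 (shut) to 1.0 (fully open); "gripper_force": force on a finger pad.
Only numpy, scipy, OpenCV 4.12 (cv2) and the standard library are available. Lean on these libraries where they do the work, as an engineer would, in place of code of your own. Each camera call takes 0.05 s, during which the arm holds its last target. There are 200 camera calls.

## Working session

There is one attempt and no reset: what is moved stays moved. The work goes in short steps, Python scripts to look and compute and a tool call to move; the robot and the scene stay as the last step left them, time stands still between calls to the robot, and variables do not carry over. Pictures are saved under pics/ and viewed, at most 10 in all, crops included, and the job is handed in when it is done.

Besides the shell and the picture viewer there is one more tool, called after ">>>" by a JSON object that holds its "method" and its "body". play_rows: Moves the arm, as the interface text tells. Scaled input: -1 to 1 covers 30 mm each way for a shift and 0.15 rad each way for a turn. Its arguments: {"type":"object","properties":{"commands":{"type":"string"},"grip":{"type":"number"}},"required":["commands"]}

```bash
mkdir -p pics; ls; python3 - <<'E'
from station import r,cams
import cv2,numpy as np
for n in ("scene","side"):
    p,d=cams.capture(n); np.savez(f"{n}.npz",p=p,d=d,**cams.camera_info(n)); cv2.imwrite(f"pics/{n}0.png",p)
    i=cams.camera_info(n); print(n,(-i["R"].T@i["t"]).round(3))
s=r.sense(); print(s["time_s"],s["tcp_pos"],s["ee_rot"])
E
```

```text
pics
scene [-0.043  0.575  0.82 ]
side [ 0.312 -1.103  0.804]
0.1 [ 0.18978482 -0.59492566  0.22157406] [[-9.52755203e-01 -3.03738389e-01 -7.17334157e-04]
 [-3.03739211e-01  9.52753432e-01  1.84129811e-03]
 [ 1.24169659e-04  1.97218886e-03 -9.99998048e-01]]
```

View pics/scene0.png

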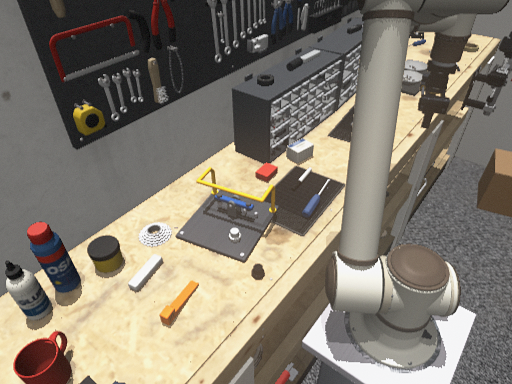

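View pics/side0.png

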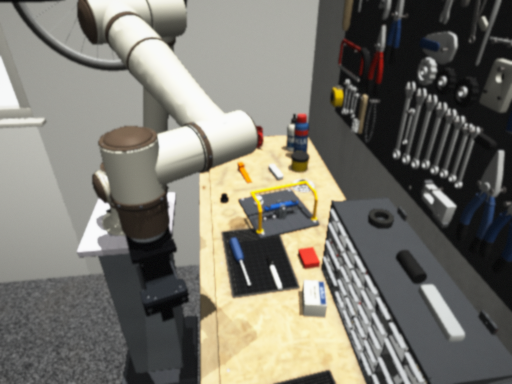

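```bash
cat > h.py <<'E'
import numpy as np,cv2
def load(n):
    return dict(np.load(n+".npz"))
def ray(c,uv,z):
    uv=np.atleast_2d(np.asarray(uv,float)); d=np.c_[uv,np.ones(len(uv))]@np.linalg.inv(c["mtx"]).T@c["R"]
    o=-c["R"].T@c["t"]; return o+d*((z-o[2])/d[:,2])[:,None]
def proj(c,X):
    q=np.atleast_2d(X)@c["R"].T+c["t"]; q=q@c["mtx"].T; return q[:,:2]/q[:,2:]
def blob(p,lo,hi,box):
    m=cv2.inRange(cv2.cvtColor(p,cv2.COLOR_BGR2HSV),lo,hi); k=np.zeros_like(m); x0,y0,x1,y1=box; k[y0:y1,x0:x1]=m[y0:y1,x0:x1]; return k
E
python3 - <<'E'
from h import *
c=load("scene"); p=c["p"]
cv2.imwrite("pics/crop1.png",cv2.resize(p[160:325,120:320],None,fx=4,fy=3.6,interpolation=cv2.INTER_CUBIC))
m=blob(p,(5,150,120),(20,255,255),(150,270,215,330))
cs=max(cv2.findContours(m,0,1)[0],key=cv2.contourArea); print("wedge px",cv2.approxPolyDP(cs,2,True)[:,0].tolist(),(m>0).sum())
d=c["d"]; ys,xs=np.nonzero(m); z=d[ys,xs]
P=(np.c_[xs,ys,np.ones(len(xs))]@np.linalg.inv(c["mtx"]).T*z[:,None]-c["t"])@c["R"]
ok=z>0;P=P[ok];print(P[:,:].min(0),P.max(0))
ctr,dirs,_=cv2.PCACompute2(P[:,:2].astype(np.float32),None);t=(P[:,:2]-ctr)@dirs[0]
print(ctr,dirs[0])
for a in range(-80,81,10):
    k=abs(t-a/1000)<.005
    if k.any(): print(a,k.sum(),P[k].mean(0).round(4),P[k,2].max().round(4))
E
```

```text
wedge px [[197, 283], [190, 281], [176, 299], [165, 307], [160, 314], [163, 322], [168, 324], [167, 318], [171, 312], [178, 309]] 443
[ 4.21269315e-01  1.92202612e-01 -3.25759701e-04] [0.47023489 0.3274033  0.03907407]
[[0.4420919 0.2686711]] [-0.22191058  0.975067  ]
-80 1 [ 4.517e-01  1.922e-01 -3.000e-04] -0.0003
-70 24 [0.4585 0.2009 0.0075] 0.0098
-60 27 [0.4555 0.21   0.0091] 0.0126
-50 30 [0.4537 0.2198 0.0106] 0.0136
-40 26 [0.4509 0.2296 0.0117] 0.0161
-30 30 [0.4486 0.2388 0.0135] 0.0168
-20 32 [0.4459 0.249  0.0142] 0.0174
-10 33 [0.4443 0.2593 0.0161] 0.0193
0 30 [0.4423 0.2686 0.0168] 0.02
10 35 [0.4407 0.2787 0.0187] 0.0219
20 19 [0.4351 0.2863 0.0195] 0.0221
30 31 [0.4339 0.298  0.0337] 0.0378
40 35 [0.4336 0.3076 0.0342] 0.039
50 36 [0.4311 0.3171 0.036 ] 0.0391
60 52 [0.4303 0.3246 0.0242] 0.039
```

View pics/crop1.png

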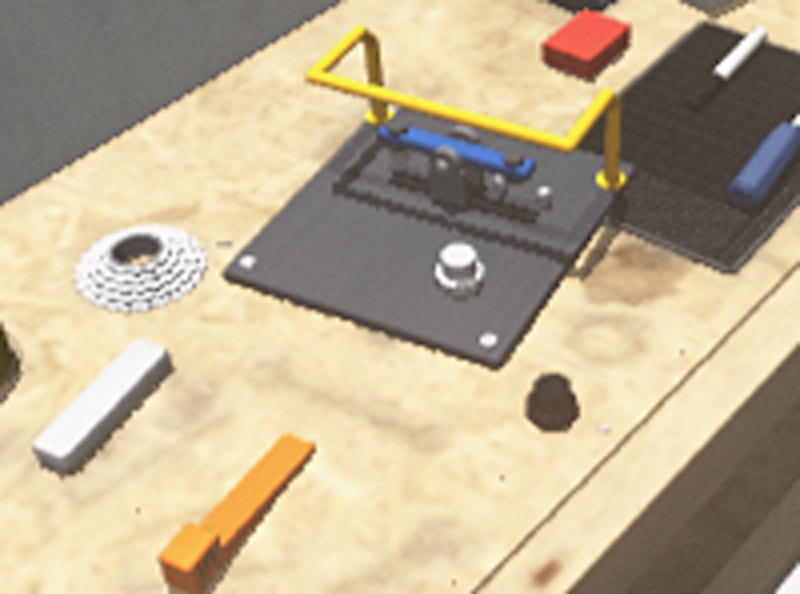

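```bash
python3 - <<'E'
from h import *
for n in ("scene","side"):
    c=load(n); p=c["p"]; d=c["d"]
    v,u=np.mgrid[:384,:512]; P=(np.stack([u,v,np.ones_like(u)],-1).reshape(-1,3)@np.linalg.inv(c["mtx"]).T*d.reshape(-1,1)-c["t"])@c["R"]
    P=P.reshape(384,512,3); c["P"]=P
    m=((d>0)&(abs(P[...,2]-.012)<.006)&(p.max(2)<115)&(P[...,0]>.3)&(P[...,0]<.75)&(P[...,1]>-.2)&(P[...,1]<.2)).astype(np.uint8)
    m=cv2.morphologyEx(m,cv2.MORPH_CLOSE,np.ones((5,5)))
    m=cv2.morphologyEx(m,cv2.MORPH_OPEN,np.ones((3,3)))
    k,l,s,_=cv2.connectedComponentsWithStats(m); j=1+s[1:,4].argmax(); ys,xs=np.nonzero(l==j)
    Q=ray(c,np.c_[xs,ys],.012)[:,:2].astype(np.float32)
    R=cv2.minAreaRect(Q*1000); print(n,R,s[j]); print(cv2.boxPoints(R).round(1).tolist(), P[ys,xs,2].mean())
    # blue rocker, top z ~64
    b=cv2.inRange(cv2.cvtColor(p,cv2.COLOR_BGR2HSV),(100,120,60),(130,255,255))>0
    b&=(P[...,2]>.045)&(P[...,2]<.085)&(abs(P[...,1])<.2)&(P[...,0]>.3)&(P[...,0]<.75)
    B=P[b]; print("blue",len(B),B.mean(0).round(4)); mm,D,_=cv2.PCACompute2(B[:,:2].astype(np.float32),None); t=(B[:,:2]-mm)@D[0]; print(mm,D[0],((t.min()+t.max())/2*D[0]+mm).round(4),t.max()-t.min(),np.degrees(np.arctan2(D[0,1],D[0,0])))
    t=(P[...,2]>.036)&(P[...,2]<.05)&(p.min(2)>130)&(abs(P[...,0]-.42)<.12)&(abs(P[...,1]-.03)<.1)&(d>0)
    T=P[t]; print("sock",len(T),T.mean(0) if len(T) else 0,(T.min(0),T.max(0)) if len(T) else 0)
E
```

```text
scene ((491.1958923339844, -98.66886901855469), (341.5904846191406, 189.81582641601562), 2.6095130443573) [ 202  195  112   48 2360]
[[316.29998779296875, -11.600000381469727], [324.8999938964844, -201.3000030517578], [666.0999755859375, -185.6999969482422], [657.5, 3.9000000953674316]] 0.016042119297303238
blue 106 [ 0.5408 -0.0655  0.0657]
[[ 0.54075736 -0.06548083]] [0.9772941 0.2118874] [[ 0.5447 -0.0646]] 0.12640056987744414 12.232982
sock 57 [0.47382578 0.01598237 0.0438513 ] (array([0.46128598, 0.00211583, 0.03654524]), array([0.48558015, 0.02792203, 0.047567  ]))
side ((509.60882568359375, -100.71658325195312), (281.2409973144531, 317.3171691894531), 74.60102844238281) [ 224  198   94   47 2039]
[[319.29998779296875, -194.1999969482422], [625.2000122070312, -278.3999938964844], [699.9000244140625, -7.300000190734863], [394.0, 77.0]] 0.016068742856198737
blue 146 [ 0.5405 -0.0733  0.0635]
[[ 0.54046863 -0.07325512]] [0.9767759  0.21426369] [[ 0.5435 -0.0726]] 0.1260838399665848 12.372333
sock 19 [0.47562458 0.01170638 0.04393607] (array([4.67695972e-01, 3.55108074e-04, 4.15028131e-02]), array([0.48447061, 0.02390202, 0.04606756]))
```

```bash
python3 - <<'E'
from h import *
c=load("scene"); s=load("side")
print(ray(c,[[176.2,236.5],[245,260]],.012)); 
F=np.array([.5376,-.0393]);a=np.radians(12.3);X=np.array([np.sin(a),-np.cos(a)]);Y=np.array([np.cos(a),np.sin(a)])
w=lambda x,y,z:np.r_[F+x*X+y*Y,z]
pts=[w(-130,115,0)] 
pts=[w(i/1e3,j/1e3,k/1e3) for i,j,k in [(-130,-115,12),(-130,115,12),(120,115,12),(120,-115,12),(6,-105,120),(6,105,120),(6,-105,126),(30,-50,64),(30,50,64),(43,-32,27),(43,-68,27)]]
for n,cc in(("a",c),("b",s)):
    im=cv2.resize(cc["p"],None,fx=4,fy=4,interpolation=cv2.INTER_CUBIC)
    uv=proj(cc,pts)
    for q in uv: cv2.circle(im,tuple(int(round(4*v+1.5)) for v in q),4,(255,0,255),1)
    o=(uv.mean(0)*4).astype(int); cv2.imwrite(f"pics/chk{n}.png",im[o[1]-220:o[1]+220,o[0]-260:o[0]+260])
cv2.imwrite("pics/chk.png",cv2.resize(np.vstack([cv2.imread("pics/chka.png")[60:360],cv2.imread("pics/chkb.png")[60:360]]),(520,600)))
for cc in (c,s):
    p=cc["p"]; u,v=proj(cc,[[.474,.014,.042]])[0].astype(int); 
    m=np.zeros((384,512),bool); m[v-9:v+10,u-9:u+10]=p[v-9:v+10,u-9:u+10].min(2)>225
    ys,xs=np.nonzero(m); print((u,v),len(xs),xs.mean(),ys.mean(),ray(cc,[[xs.mean(),ys.mean()]],.042))
E
```

```text
[[0.61436578 0.11509443 0.012     ]
 [0.39771615 0.06099119 0.012     ]]
(np.int64(234), np.int64(230)) 48 233.625 231.6875 [[0.47278512 0.0186948  0.042     ]]
(np.int64(258), np.int64(197)) 8 258.875 197.125 [[0.47624466 0.01941158 0.042     ]]
```

View pics/chk.png

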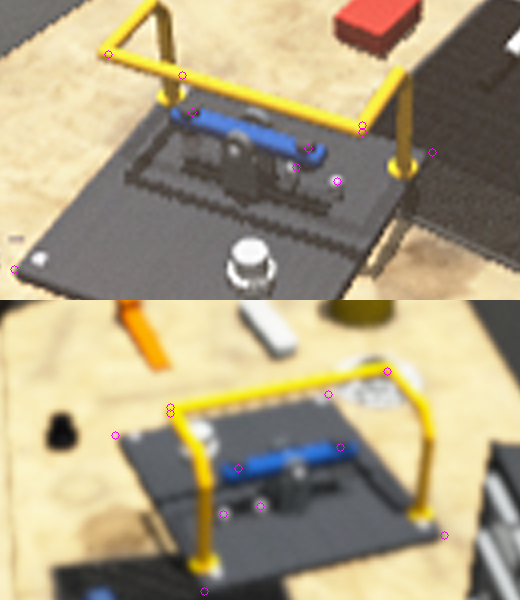

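>>> {"method": "play_rows", "body": {"commands": "0.2 0.9 0.3 0 0 0.492;0.2 0.95 0.3 0 0 0.492;0.4 1 0.3 0 0 0.492;0.4 1 0 0 0 0.492;0.4 1 0 0 0 0.492;0.4 1 0 0 0 0.492;0.4 1 0 0 0 0.492;0.4 1 0 0 0 0.492;0.4 1 0 0 0 0.492;0.4 1 0 0 0 0.492;0.4 1 0 0 0 0.492;0.4 1 0 0 0 0.492;0.4 1 0 0 0 0.492;0.4 1 0 0 0 0.492;0.4 1 0 0 0 0.492;0.4 1 0 0 0 0.492;0.4 1 0 0 0 0.492;0.4 1 0 0 0 0.492;0.5 1 0 0 0 0.492;0.5 1 0 0 0 0.492", "grip": 20}}

```text
time_s: 2.1
tcp_pos: [0.4239, 0.0014, 0.2494]
ee_rot: [[0.216, -0.976, -0.0], [-0.976, -0.216, 0.0], [-0.0, 0.0, -1.0]]
wrist_force: [1.2, -0.4, 0.1]
gripper_width: 0.23
gripper_force: 0.0
```

>>> {"method": "play_rows", "body": {"commands": "0.2 0.5 0 -0.796 -0.174 0;0.2 0.5 0 -0.796 -0.174 0;0.2 0.5 0 -0.796 -0.174 0;0.2 0.5 0 -0.796 -0.174 0;0.2 0.4 0 -0.796 -0.174 0;0 0 0 0 0 0;0 0 0 0 0 0"}}

```text
time_s: 2.8
tcp_pos: [0.4536, 0.0725, 0.2486]
ee_rot: [[0.176, -0.977, 0.121], [-0.8, -0.214, -0.561], [0.574, 0.002, -0.819]]
wrist_force: [-0.9, 0.2, 1.0]
gripper_width: 0.228
gripper_force: 0.0
```

```bash
cat >> h.py <<'E'
F=np.array([.5376,-.0393]);a=np.radians(12.3);FX=np.array([np.sin(a),-np.cos(a)]);FY=np.array([np.cos(a),np.sin(a)])
def w(x,y,z): return np.r_[F+x/1e3*FX+y/1e3*FY,z/1e3]
def f(p): d=(np.asarray(p)[:2]-F)*1e3; return np.r_[d@FX,d@FY,p[2]*1e3].round(1)
def snap(n,png=None):
    from station import r,cams
    i=cams.camera_info(n); p,d=cams.capture(n); c=dict(p=p,d=d,**i)
    if png: cv2.imwrite(png,p)
    return c
E
python3 - <<'E'
from h import *
from station import r
c=snap("wrist"); np.savez("wrist.npz",**c); im=c["p"].copy()
for q in proj(c,[w(*k) for k in [(-130,-115,12),(-130,115,12),(43,-32,27),(43,-68,27),(-70,-50,42),(30,50,24),(6,-105,120),(6,105,120)]]): cv2.circle(im,tuple(int(v) for v in q),5,(255,0,255),1)
cv2.imwrite("pics/w1.png",im); print(f(r.sense()["tcp_pos"]))
E
```

```text
[-126.6  -58.3  249.2]
```

View pics/w1.png

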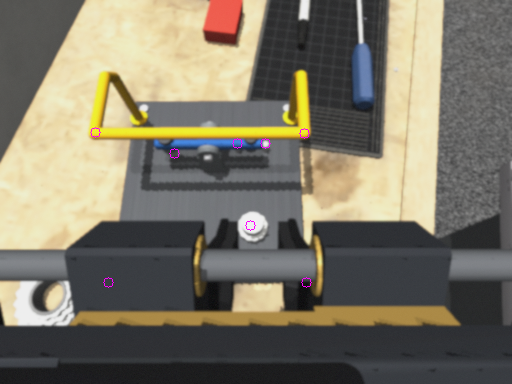

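>>> {"method": "play_rows", "body": {"commands": "0.1 -0.1 -0.94 0 0 0;0.1 -0.1 -0.94 0 0 0;0.08 0 -0.94 0 0 0;0 0 -0.94 0 0 0;0 0 -0.94 0 0 0;0 0 -0.94 0 0 0;0 0 -0.94 0 0 0;0 0 -0.94 0 0 0;0 0 0 0 0 0;0 0 0 0 0 0"}}

```text
time_s: 3.85
tcp_pos: [0.4628, 0.0653, 0.0248]
ee_rot: [[0.172, -0.978, 0.122], [-0.801, -0.211, -0.561], [0.574, -0.001, -0.819]]
wrist_force: [0.8, 0.6, -0.8]
gripper_width: 0.231
gripper_force: 0.0
```

```bash
python3 - <<'E'
from h import *
from station import r
s=r.sense(); print(f(s["tcp_pos"]),s["wrist_force"],s["ee_rot"].round(3).tolist(),s["joints"])
for n in("scene","wrist"):
    c=snap(n,f"pics/{n}2.png")
    u,v=proj(c,[w(-70,-50,42)])[0].astype(int); print(u,v); p=c["p"]; m=np.zeros((384,512),bool); h=9 if n=="scene" else 25
    m[v-h:v+h,u-h:u+h]=p[v-h:v+h,u-h:u+h].min(2)>(225 if n=="scene" else 190)
    ys,xs=np.nonzero(m)
    if len(xs): print(n,len(xs),xs.mean(),ys.mean(),f(ray(c,[[xs.mean(),ys.mean()]],.042)[0]))
E
```

```text
[-118.2  -50.8   24.8] [ 0.79491621  0.56175326 -0.762924  ] [[0.172, -0.978, 0.122], [-0.801, -0.211, -0.561], [0.574, -0.001, -0.819]] [ 42.07722688  27.92116677 -48.86075182  46.9548373  -42.92985532
 -73.19423262]
233 231
257 138
wrist 1766 256.7502831257078 134.15005662514156 [-67.3 -49.5  42. ]
```

View pics/wrist2.png

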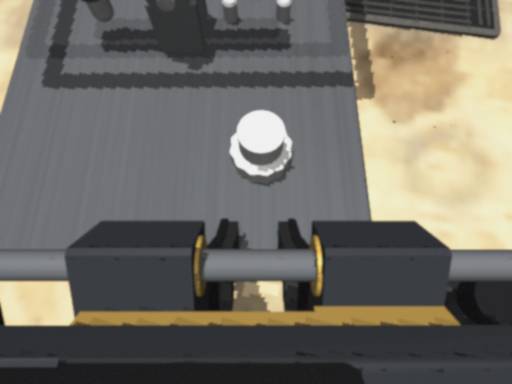

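>>> {"method": "play_rows", "body": {"commands": "0.065 -0.293 -0.06 0 0 0;0.065 -0.293 -0.06 0 0 0;0.057 -0.26 0 0 0 0;0.057 -0.26 0 0 0 0;0.057 -0.26 0 0 0 0;0.057 -0.26 0 0 0 0;0.057 -0.26 0 0 0 0;0.057 -0.26 0 0 0 0;0.057 -0.26 0 0 0 0;0.057 -0.26 0 0 0 0;0.057 -0.26 0 0 0 0;0.057 -0.26 0 0 0 0;0.057 -0.26 0 0 0 0;0 0 0 0 0 0;0 0 0 0 0 0"}}

```text
time_s: 5.45
tcp_pos: [0.4847, -0.0383, 0.0204]
ee_rot: [[0.173, -0.978, 0.121], [-0.8, -0.211, -0.562], [0.575, -0.0, -0.818]]
wrist_force: [1.0, -0.3, 2.0]
gripper_width: 0.231
gripper_force: 0.8
```

```bash
python3 - <<'E'
from h import *
from station import r
s=r.sense(); print(f(s["tcp_pos"]),s["wrist_force"])
c=snap("wrist","pics/wrist3.png")
print(proj(c,[w(43,-32,27),w(43,-68,27),w(30,-50,42)]))
E
```

```text
[-12.3 -51.4  20.4] [ 1.00736142 -0.3474726   2.02230024]
[[222.9094175  137.14387026]
 [288.32614353 137.04919559]
 [255.40819976 145.74488301]]
```

View pics/wrist3.png

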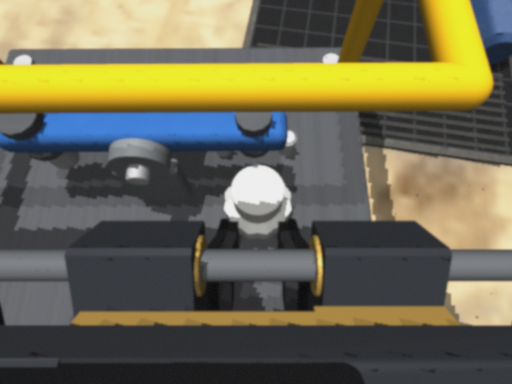

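>>> {"method": "play_rows", "body": {"commands": "0.045 -0.16 0 0 0 0;0.045 -0.16 0 0 0 0;0.045 -0.16 0 0 0 0;0.03 -0.13 0 0 0 0;0.014 -0.065 0 0 0 0;0.014 -0.065 0 0 0 0;0 0 0 0 0 0"}}

```text
time_s: 6.2
tcp_pos: [0.4907, -0.06, 0.0203]
ee_rot: [[0.173, -0.977, 0.122], [-0.8, -0.212, -0.561], [0.574, -0.0, -0.819]]
wrist_force: [-0.1, 0.8, 1.1]
gripper_width: 0.231
gripper_force: 0.7
```

>>> {"method": "play_rows", "body": {"commands": "0.01 -0.05 0 0 0 0;0.01 -0.05 0 0 0 0;0 0 0 0 0 0"}}

```text
time_s: 6.5
tcp_pos: [0.4916, -0.0616, 0.0201]
ee_rot: [[0.175, -0.977, 0.124], [-0.801, -0.214, -0.559], [0.572, -0.001, -0.82]]
wrist_force: [-1.9, 5.0, 3.4]
gripper_width: 0.231
gripper_force: 2.9
```

>>> {"method": "play_rows", "body": {"commands": "0.01 -0.05 0 0 0 0;0.01 -0.05 0 0 0 0;0 0 0 0 0 0"}}

```text
time_s: 6.8
tcp_pos: [0.4922, -0.0624, 0.0198]
ee_rot: [[0.178, -0.976, 0.126], [-0.803, -0.218, -0.555], [0.569, -0.002, -0.822]]
wrist_force: [-9.4, 15.7, 8.4]
gripper_width: 0.228
gripper_force: 8.5
```

>>> {"method": "play_rows", "body": {"commands": "-0.06 0.3 0 0 0 0;-0.2 0.9 0.1 0 0 0;-0.2 0.9 0.6 0 0 0;-0.1 0.6 0.8 0 0 0;0 0 0 0 0 0"}}

```text
time_s: 7.3
tcp_pos: [0.4769, 0.0191, 0.067]
ee_rot: [[0.174, -0.976, 0.128], [-0.802, -0.216, -0.558], [0.572, -0.006, -0.82]]
wrist_force: [0.9, 0.5, -0.3]
gripper_width: 0.23
gripper_force: 0.0
```

```bash
python3 - <<'E'
from h import *
from station import r
s=r.sense(); print(f(s["tcp_pos"]),s["wrist_force"])
c=snap("wrist"); d=snap("scene"); e=snap("side")
k=[w(43,-32,27),w(43,-68,27),w(30,-50,42)]
def crop(c,h,g):
    u,v=proj(c,k[2:])[0].astype(int); v=max(v,h); u=max(u,h); return cv2.resize(c["p"][v-h:v+h,u-h:u+h],(g,g),interpolation=cv2.INTER_CUBIC),(u,v)
ims=[]
for q,h in ((c,60),(d,24),(e,24)):
    i,o=crop(q,h,260); ims.append(i); print(o,proj(q,k).round(1).tolist())
cv2.imwrite("pics/seat.png",np.hstack(ims))
E
```

```text
[-70.  -46.8  67. ] [ 0.88827805  0.50685353 -0.34881646]
(np.int64(263), np.int64(101)) [[239.0, 97.8], [287.9, 97.8], [263.7, 101.0]]
(np.int64(248), np.int64(210)) [[245.5, 209.4], [256.0, 212.8], [248.8, 210.1]]
(np.int64(267), np.int64(211)) [[273.7, 216.3], [264.4, 218.4], [267.9, 212.0]]
```

View pics/seat.png

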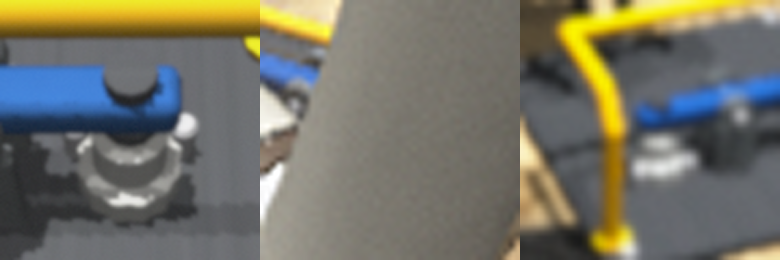

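>>> {"method": "play_rows", "body": {"commands": "-0.16 0.8 0.8 0 0 0;-0.16 0.95 0.7 0 0 0;-0.16 0.98 0.3 0 0 0;-0.16 0.98 0 0 0 0;-0.16 0.98 0 0 0 0;-0.16 0.98 0 0 0 0;-0.16 0.98 0 0 0 0;-0.16 0.98 0 0 0 0;-0.16 0.98 0 0 0 0;-0.16 0.98 0.2 0 0 0;-0.16 0.98 0.2 0 0 0;-0.16 0.98 0 0 0 0;0 0 0 0 0 0;0 0 0 0 0 0", "grip": 50}}

```text
time_s: 8.85
tcp_pos: [0.4179, 0.3602, 0.1298]
ee_rot: [[0.173, -0.978, 0.12], [-0.799, -0.211, -0.564], [0.577, 0.002, -0.817]]
wrist_force: [-0.2, -0.9, -0.3]
gripper_width: 0.574
gripper_force: 0.0
```

```bash
python3 - <<'E'
from h import *
from station import r
s=r.sense(); print(s["tcp_pos"],f(s["tcp_pos"]),s["wrist_force"],s["ee_rot"].round(3).tolist(),s["gripper_width"])
c=snap("wrist","pics/wrist5.png")
m=blob(c["p"],(3,130,60),(22,255,255),(0,0,512,384)); cs=max(cv2.findContours(m,0,1)[0],key=cv2.contourArea)
q=cv2.approxPolyDP(cs,2.5,True)[:,0]; print(q.tolist())
for z in(0,.004,.019,.034): print(z,[f(x).tolist()[:2] for x in ray(c,q,z)])
E
```

```text
[0.41785196 0.36023217 0.12983641] [-415.9  -31.9  129.8] [-0.24210894 -0.88948339 -0.27859737] [[0.173, -0.978, 0.12], [-0.799, -0.211, -0.564], [0.577, 0.002, -0.817]] 0.573809606669256
[[511, 309], [381, 305], [377, 311], [315, 313], [146, 311], [140, 324], [511, 323]]
0 [[-448.5, -244.0], [-445.2, -135.3], [-449.9, -131.4], [-451.4, -79.4], [-449.6, 61.7], [-459.7, 65.6], [-459.4, -241.1]]
0.004 [[-448.6, -241.2], [-445.3, -134.0], [-449.9, -130.1], [-451.4, -78.8], [-449.6, 60.5], [-459.6, 64.3], [-459.3, -238.4]]
0.019 [[-448.7, -230.6], [-445.6, -128.8], [-450.0, -125.1], [-451.4, -76.4], [-449.7, 55.9], [-459.2, 59.5], [-458.9, -228.0]]
0.034 [[-448.9, -220.1], [-445.9, -123.7], [-450.1, -120.2], [-451.4, -74.0], [-449.8, 51.3], [-458.8, 54.7], [-458.6, -217.6]]
```

View pics/wrist5.png

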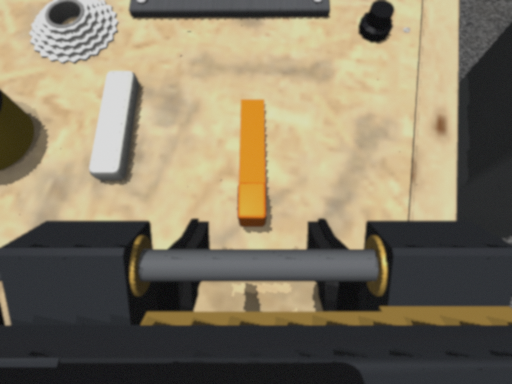

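```bash
python3 - <<'E'
from h import *
c=snap("wrist")
m=blob(c["p"],(3,110,60),(22,255,255),(200,60,320,245)); 
def edges(row):
    x=np.nonzero(m[row])[0]; return (x.min()+x.max())/2,x.max()-x.min()+1
ys=np.nonzero(m.any(1))[0]; print(ys.min(),ys.max())
for v,z in((105,.005),(120,.008),(150,.012),(175,.018),(190,.034),(200,.034),(210,.034)):
    u,n=edges(v); print(v,n,f(ray(c,[[u,v]],z)[0]))
print("tip",f(ray(c,[[edges(102)[0],ys.min()]],.004)[0]))
p=c["p"]; print(p[175:230:2,252].tolist())
E
```

```text
100 226
105 24 [-250.8  -25.7    5. ]
120 25 [-270.3  -26.4    8. ]
150 27 [-305.6  -26.6   12. ]
175 28 [-333.7  -26.3   18. ]
190 30 [-353.9  -26.6   34. ]
200 30 [-362.8  -26.7   34. ]
210 30 [-371.4  -26.7   34. ]
tip [-244.1  -25.7    4. ]
[[37, 146, 218], [38, 146, 218], [38, 147, 218], [38, 147, 218], [42, 146, 218], [45, 152, 218], [48, 157, 218], [52, 160, 218], [53, 161, 219], [54, 162, 218], [54, 162, 218], [54, 162, 217], [56, 164, 218], [56, 165, 218], [56, 165, 218], [59, 167, 218], [58, 167, 218], [60, 168, 218], [58, 167, 218], [60, 168, 218], [53, 158, 218], [33, 119, 205], [21, 65, 123], [19, 45, 87], [11, 43, 84], [18, 47, 85], [66, 87, 107], [88, 111, 124]]
```

>>> {"method": "play_rows", "body": {"commands": "0.15 -0.5 -0.3 0 0 0;0.15 -0.5 -0.4 0 0 0;0.15 -0.5 -0.5 0 0 0;0.163 -0.483 -0.6 0 0 0;0 0 -0.7 0 0 0;0 0 -0.7 0 0 0;0 0 -0.5 0 0 0;0 0 -0.28 0 0 0;0 0 0 0 0 0;0 0 0 0 0 0"}}

```text
time_s: 9.95
tcp_pos: [0.4363, 0.3027, 0.0124]
ee_rot: [[0.174, -0.977, 0.123], [-0.801, -0.213, -0.56], [0.574, -0.001, -0.819]]
wrist_force: [-0.3, 0.5, -0.3]
gripper_width: 0.575
gripper_force: 0.0
```

```bash
python3 - <<'E'
from h import *
from station import r
s=r.sense(); print(f(s["tcp_pos"]),s["wrist_force"])
E
```

```text
[-355.7  -26.1   12.4] [-0.25595916  0.54781393 -0.30602595]
```

>>> {"method": "play_rows", "body": {"commands": "0 0 -0.06 0 0 0;0 0 0 0 0 0"}}

```text
time_s: 10.15
tcp_pos: [0.4362, 0.3029, 0.0106]
ee_rot: [[0.174, -0.977, 0.123], [-0.801, -0.213, -0.56], [0.573, -0.001, -0.82]]
wrist_force: [1.0, -0.2, 0.5]
gripper_width: 0.575
gripper_force: 0.0
```

>>> {"method": "play_rows", "body": {"commands": "0 0 0 0 0 0;0 0 0 0 0 0;0 0 0 0 0 0;0 0 0 0 0 0;0 0 0 0 0 0;0 0 0 0 0 0;0 0 0 0 0 0;0 0 0 0 0 0", "grip": 10}}

```text
time_s: 10.95
tcp_pos: [0.4361, 0.3025, 0.0102]
ee_rot: [[0.174, -0.977, 0.123], [-0.8, -0.213, -0.561], [0.574, -0.001, -0.819]]
wrist_force: [-0.0, 0.4, 0.4]
gripper_width: 0.273
gripper_force: 30.0
```

>>> {"method": "play_rows", "body": {"commands": "0 0 0.4 0 0 0;0 0 0.6 0 0 0;0.35 -0.614 0 0 0 0;0.35 -0.614 0 0 0 0;0.35 -0.614 0 0 0 0;0.35 -0.614 0 0 0 0;0.35 -0.614 0 0 0 0;0.35 -0.614 0 0 0 0;0.35 -0.614 0 0 0 0;0.35 -0.614 0 0 0 0;0.35 -0.614 0 0 0 0;0.35 -0.614 0 0 0 0;0.35 -0.614 0 0 0 0;0.35 -0.614 0 0 0 0;0 0 0 0 0 0;0 0 0 0 0 0"}}

```text
time_s: 12.55
tcp_pos: [0.5622, 0.0813, 0.0406]
ee_rot: [[0.173, -0.977, 0.123], [-0.801, -0.212, -0.56], [0.573, -0.002, -0.819]]
wrist_force: [1.0, 0.6, -0.7]
gripper_width: 0.269
gripper_force: 30.0
```

```bash
python3 - <<'E'
from h import *
from station import r
s=r.sense(); print(f(s["tcp_pos"]),s["wrist_force"],s["gripper_width"])
c=snap("wrist","pics/wrist6.png")
print(proj(c,[w(30,50,24),w(30,50,64),w(0,50,28)]).round(1).tolist())
m=blob(c["p"],(3,110,60),(22,255,255),(150,0,380,230)); ys,xs=np.nonzero(m); print(ys.min(),ys.max())
tcpz=s["tcp_pos"][2]; b=tcpz-.0102
for v,h in((ys.min()+3,.005),((ys.min()+ys.max())//2,.011)):
    x=np.nonzero(m[v])[0]; print(v,f(ray(c,[[(x.min()+x.max())/2,v]],b+h)[0]))
E
```

```text
[-112.6   49.8   40.6] [ 0.97074776  0.56994595 -0.65991374] 0.269330481881172
[[257.9, 42.6], [257.8, -7.7], [257.9, 74.1]]
0 229
3 [54.1 99.2 35.4]
114 [-39.   49.6  41.4]
```

View pics/wrist6.png

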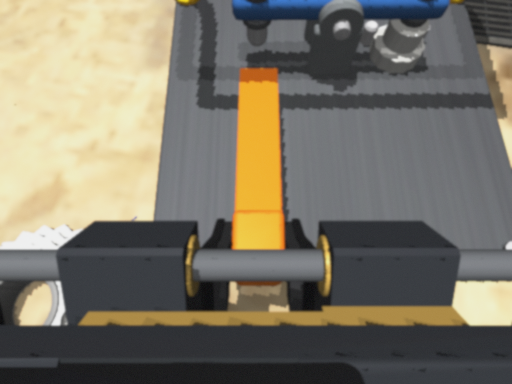

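>>> {"method": "play_rows", "body": {"commands": "0 0 -0.2 0 0 0;0 0 -0.2 0 0 0;0 0 -0.13 0 0 0;0 0 -0.04 0 0 0;0 0 0 0 0 0"}}

```text
time_s: 13.1
tcp_pos: [0.5619, 0.0815, 0.0227]
ee_rot: [[0.174, -0.977, 0.122], [-0.8, -0.213, -0.561], [0.574, 0.0, -0.819]]
wrist_force: [0.7, -0.8, -0.4]
gripper_width: 0.279
gripper_force: 30.0
```

>>> {"method": "play_rows", "body": {"commands": "0 0 -0.04 0 0 0;0 0 0 0 0 0"}}

```text
time_s: 13.3
tcp_pos: [0.5623, 0.0816, 0.0222]
ee_rot: [[0.173, -0.977, 0.123], [-0.8, -0.213, -0.561], [0.574, -0.001, -0.819]]
wrist_force: [0.3, 0.3, 1.0]
gripper_width: 0.272
gripper_force: 30.0
```

>>> {"method": "play_rows", "body": {"commands": "0.07 -0.325 -0.02 0 0 0;0.07 -0.325 0 0 0 0;0.07 -0.325 0 0 0 0;0.07 -0.325 0 0 0 0;0.07 -0.325 0 0 0 0;0.07 -0.325 0 0 0 0;0.07 -0.325 0 0 0 0;0 0 0 0 0 0"}}

```text
time_s: 14.1
tcp_pos: [0.5768, 0.0109, 0.0221]
ee_rot: [[0.171, -0.978, 0.121], [-0.8, -0.21, -0.562], [0.575, -0.001, -0.818]]
wrist_force: [1.5, -1.9, 3.6]
gripper_width: 0.273
gripper_force: 30.0
```

>>> {"method": "play_rows", "body": {"commands": "0.035 -0.163 0 0 0 0;0.035 -0.163 0 0 0 0;0.035 -0.163 0 0 0 0;0.035 -0.163 0 0 0 0;0 0 0 0 0 0"}}

```text
time_s: 14.6
tcp_pos: [0.5821, -0.0061, 0.0222]
ee_rot: [[0.173, -0.977, 0.125], [-0.801, -0.214, -0.56], [0.574, -0.003, -0.819]]
wrist_force: [2.5, 1.2, 4.2]
gripper_width: 0.273
gripper_force: 30.0
```

>>> {"method": "play_rows", "body": {"commands": "0.028 -0.13 0 0 0 0;0.028 -0.13 0 0 0 0;0.028 -0.13 0 0 0 0;0 0 0 0 0 0"}}

```text
time_s: 15.0
tcp_pos: [0.5847, -0.0175, 0.0221]
ee_rot: [[0.174, -0.977, 0.125], [-0.801, -0.214, -0.56], [0.573, -0.003, -0.819]]
wrist_force: [1.3, 3.2, 5.5]
gripper_width: 0.276
gripper_force: 30.0
```

>>> {"method": "play_rows", "body": {"commands": "0.021 -0.098 0 0 0 0;0.014 -0.065 0 0 0 0;0 0 0 0 0 0"}}

```text
time_s: 15.3
tcp_pos: [0.5858, -0.0221, 0.0222]
ee_rot: [[0.174, -0.977, 0.126], [-0.801, -0.214, -0.559], [0.573, -0.003, -0.819]]
wrist_force: [1.2, 3.2, 5.2]
gripper_width: 0.272
gripper_force: 30.0
```

>>> {"method": "play_rows", "body": {"commands": "0.014 -0.065 0 0 0 0;0.014 -0.065 0 0 0 0;0 0 0 0 0 0"}}

```text
time_s: 15.6
tcp_pos: [0.5867, -0.0259, 0.0221]
ee_rot: [[0.174, -0.977, 0.126], [-0.801, -0.214, -0.559], [0.573, -0.003, -0.819]]
wrist_force: [0.5, 3.2, 6.2]
gripper_width: 0.271
gripper_force: 30.0
```

>>> {"method": "play_rows", "body": {"commands": "0.014 -0.065 0 0 0 0;0 0 0 0 0 0"}}

```text
time_s: 15.8
tcp_pos: [0.5871, -0.0278, 0.0221]
ee_rot: [[0.174, -0.977, 0.126], [-0.801, -0.215, -0.559], [0.573, -0.003, -0.819]]
wrist_force: [0.3, 4.2, 5.3]
gripper_width: 0.271
gripper_force: 30.0
```

>>> {"method": "play_rows", "body": {"commands": "0.014 -0.065 0 0 0 0;0 0 0 0 0 0"}}

```text
time_s: 16.0
tcp_pos: [0.5875, -0.0297, 0.0222]
ee_rot: [[0.174, -0.977, 0.126], [-0.801, -0.215, -0.559], [0.573, -0.003, -0.819]]
wrist_force: [0.5, 3.4, 6.2]
gripper_width: 0.277
gripper_force: 30.0
```

>>> {"method": "play_rows", "body": {"commands": "0.011 -0.05 0 0 0 0;0 0 0 0 0 0"}}

```text
time_s: 16.2
tcp_pos: [0.5879, -0.0312, 0.0221]
ee_rot: [[0.174, -0.977, 0.126], [-0.801, -0.215, -0.559], [0.573, -0.003, -0.819]]
wrist_force: [-0.4, 3.4, 6.6]
gripper_width: 0.273
gripper_force: 30.0
```

>>> {"method": "play_rows", "body": {"commands": "0.011 -0.05 0 0 0 0;0 0 0 0 0 0"}}

```text
time_s: 16.4
tcp_pos: [0.5882, -0.0325, 0.0222]
ee_rot: [[0.174, -0.977, 0.126], [-0.801, -0.215, -0.559], [0.573, -0.004, -0.819]]
wrist_force: [0.2, 4.1, 6.8]
gripper_width: 0.277
gripper_force: 30.0
```

>>> {"method": "play_rows", "body": {"commands": "0.011 -0.05 0 0 0 0;0 0 0 0 0 0"}}

```text
time_s: 16.6
tcp_pos: [0.5886, -0.0338, 0.0221]
ee_rot: [[0.174, -0.977, 0.126], [-0.801, -0.215, -0.559], [0.573, -0.004, -0.82]]
wrist_force: [-1.1, 5.5, 6.9]
gripper_width: 0.273
gripper_force: 30.0
```

>>> {"method": "play_rows", "body": {"commands": "0.011 -0.05 0 0 0 0;0 0 0 0 0 0"}}

```text
time_s: 16.8
tcp_pos: [0.589, -0.0349, 0.0221]
ee_rot: [[0.175, -0.976, 0.127], [-0.801, -0.216, -0.558], [0.572, -0.004, -0.82]]
wrist_force: [-1.4, 5.7, 6.3]
gripper_width: 0.272
gripper_force: 30.0
```

>>> {"method": "play_rows", "body": {"commands": "0.011 -0.05 0 0 0 0;0 0 0 0 0 0"}}

```text
time_s: 17.0
tcp_pos: [0.5894, -0.036, 0.0221]
ee_rot: [[0.175, -0.976, 0.127], [-0.801, -0.216, -0.558], [0.572, -0.004, -0.82]]
wrist_force: [-2.1, 7.6, 8.4]
gripper_width: 0.27
gripper_force: 30.0
```

>>> {"method": "play_rows", "body": {"commands": "0.011 -0.05 0 0 0 0;0.011 -0.05 0 0 0 0;0 0 0 0 0 0"}}

```text
time_s: 17.3
tcp_pos: [0.5903, -0.0382, 0.0221]
ee_rot: [[0.176, -0.976, 0.129], [-0.802, -0.218, -0.557], [0.571, -0.005, -0.821]]
wrist_force: [-3.0, 10.8, 8.5]
gripper_width: 0.272
gripper_force: 30.0
```

>>> {"method": "play_rows", "body": {"commands": "0.011 -0.05 0 0 0 0;0.011 -0.05 0 0 0 0;0 0 0 0 0 0"}}

```text
time_s: 17.6
tcp_pos: [0.5912, -0.0402, 0.0221]
ee_rot: [[0.177, -0.976, 0.13], [-0.802, -0.22, -0.555], [0.57, -0.006, -0.821]]
wrist_force: [-6.2, 14.8, 10.6]
gripper_width: 0.276
gripper_force: 30.0
```

>>> {"method": "play_rows", "body": {"commands": "0.011 -0.05 0 0 0 0;0 0 0 0 0 0"}}

```text
time_s: 17.8
tcp_pos: [0.5916, -0.0412, 0.0221]
ee_rot: [[0.178, -0.975, 0.131], [-0.802, -0.22, -0.555], [0.57, -0.006, -0.822]]
wrist_force: [-6.7, 16.6, 10.7]
gripper_width: 0.268
gripper_force: 30.0
```

```bash
python3 - <<'E'
from h import *
from station import r
s=r.sense(); print(f(s["tcp_pos"]),s["wrist_force"],s["gripper_width"])
c=snap("wrist")
m=blob(c["p"],(3,110,60),(22,255,255),(150,0,380,245)); ys,xs=np.nonzero(m); print("orange v",ys.min(),ys.max())
g=c["p"][150:235:3,258]; print(g.tolist())
for n in ("side","scene"):
    e=snap(n); d=e["d"]; v,u=np.mgrid[:384,:512]; P=((np.stack([u,v,np.ones_like(u)],-1).reshape(-1,3)@np.linalg.inv(e["mtx"]).T*d.reshape(-1,1)-e["t"])@e["R"]).reshape(384,512,3)
    o=load(n); P0=((np.stack([u,v,np.ones_like(u)],-1).reshape(-1,3)@np.linalg.inv(o["mtx"]).T*o["d"].reshape(-1,1)-o["t"])@o["R"]).reshape(384,512,3)
    for nm,im,Q in(("before",o["p"],P0),("now",e["p"],P)):
        b=(cv2.inRange(cv2.cvtColor(im,cv2.COLOR_BGR2HSV),(100,120,60),(130,255,255))>0)&(Q[...,2]>.045)&(Q[...,2]<.085)&(abs(Q[...,1])<.2)&(Q[...,0]>.4)&(Q[...,0]<.75)
        B=Q[b]; 
        if len(B)<20: print(n,nm,len(B)); continue
        yf=(B[:,:2]-F)@FY; k=np.polyfit(yf,B[:,2],1); print(n,nm,len(B),yf.min(),yf.max(),"slope",k)
    # socket bright pixels
E
```

```text
[13.3 52.3 22.1] [-6.68797188 16.60033692 10.69513416] 0.2681274214818687
orange v 40 244
[[91, 140, 189], [117, 113, 113], [117, 113, 111], [113, 110, 108], [74, 159, 202], [37, 212, 236], [38, 226, 236], [41, 232, 237], [44, 236, 237], [46, 237, 236], [47, 237, 236], [47, 237, 236], [45, 237, 236], [42, 233, 236], [40, 227, 237], [38, 219, 236], [37, 207, 237], [33, 189, 233], [31, 167, 217], [28, 139, 182], [23, 101, 133], [20, 75, 125], [39, 124, 203], [57, 169, 236], [58, 164, 237], [58, 163, 237], [57, 163, 237], [57, 164, 237], [58, 164, 237]]
side before 146 -0.06436803385817717 0.061711718881165126 slope [-0.00341247  0.06351453]
side now 154 -0.06564289280719302 0.061300544895905695 slope [0.07572243 0.06352229]
scene before 106 -0.06163130174108052 0.06476436159588109 slope [-0.00741668  0.06571445]
scene now 39 -0.06272609835830208 -0.022075513715425193 slope [0.10953147 0.06549792]
```

>>> {"method": "play_rows", "body": {"commands": "0 0 0 0 0 0;0 0 0 0 0 0;0 0 0 0 0 0;0 0 0 0 0 0", "grip": 34}}

```text
time_s: 18.35
tcp_pos: [0.5885, -0.0467, 0.0205]
ee_rot: [[0.174, -0.977, 0.12], [-0.8, -0.211, -0.561], [0.574, 0.001, -0.819]]
wrist_force: [-0.2, 0.8, 0.1]
gripper_width: 0.383
gripper_force: 0.0
```

```bash
python3 - <<'E'
from h import *
from station import r
s=r.sense(); print(f(s["tcp_pos"]),s["wrist_force"],s["gripper_width"]*87,s["ee_rot"].round(3).tolist())
E
```

```text
[18.1 48.2 20.5] [-0.17152826  0.84452941  0.11137921] 33.356433040164596 [[0.174, -0.977, 0.12], [-0.8, -0.211, -0.561], [0.574, 0.001, -0.819]]
```

>>> {"method": "play_rows", "body": {"commands": "0.065 0.014 0.03 0 0 0;-0.04 0.195 0 0 0 0;-0.08 0.39 0 0 0 0;-0.15 0.68 0 0 0 0;-0.2 0.95 0.2 0 0 0;-0.2 0.95 0.5 0 0 0;-0.2 0.95 0.5 0 0 0;-0.2 0.95 0.5 0 0 0;0 0 0 0 0 0"}}

```text
time_s: 19.25
tcp_pos: [0.5609, 0.1126, 0.075]
ee_rot: [[0.176, -0.976, 0.13], [-0.802, -0.219, -0.556], [0.571, -0.006, -0.821]]
wrist_force: [0.0, 0.4, 1.4]
gripper_width: 0.389
gripper_force: 0.0
```

```bash
python3 - <<'E'
from h import *
from station import r
s=r.sense(); print(f(s["tcp_pos"]),s["wrist_force"])
c=snap("wrist","pics/wrist9.png")
m=blob(c["p"],(3,110,60),(28,255,255),(0,0,512,240)); 
n,l,st,ce=cv2.connectedComponentsWithStats(m); print(st[1:][st[1:,4]>60].tolist())
print(proj(c,[w(-15,50,46),w(30,-50,42),w(30,-50,28),w(43,-68,27),w(43,-32,27),w(6,0,120)]).round(1).tolist())
# socket bright rows
u,v=proj(c,[w(30,-50,35)])[0].astype(int)
print(u,v); g=c["p"][max(v-24,0):v+30:3,max(u-40,0):u+41:4].min(2); print(g)
for nm in ("side",):
    e=snap(nm); d=e["d"]; v,u=np.mgrid[:384,:512]; Q=((np.stack([u,v,np.ones_like(u)],-1).reshape(-1,3)@np.linalg.inv(e["mtx"]).T*d.reshape(-1,1)-e["t"])@e["R"]).reshape(384,512,3)
    b=(cv2.inRange(cv2.cvtColor(e["p"],cv2.COLOR_BGR2HSV),(100,120,60),(130,255,255))>0)&(Q[...,2]>.045)&(Q[...,2]<.085)&(abs(Q[...,1])<.2)&(Q[...,0]>.4)&(Q[...,0]<.75)
    B=Q[b]; print("slope",np.polyfit((B[:,:2]-F)@FY,B[:,2],1))
E
```

```text
[-143.5   55.1   75. ] [0.02142363 0.40262925 1.40544711]
[[192, 0, 26, 11, 184], [422, 0, 28, 10, 173], [247, 17, 34, 74, 1999]]
[[266.9, 70.4], [395.8, 26.2], [389.3, 39.7], [408.7, 28.2], [365.2, 28.2], [362.5, -53.3]]
392 33
[[ 66  64  63  66  65  66  67  66  66  65  66  46  40  43  65  62  45  73
  109  96  64]
 [ 88  57  58  59  59  61  61  63  61  65  64  62  40  36  35  34  63  64
  110 109 101]
 [ 96  40  42  47  49  49  50  53  53  55  52  59  49  35  34  36  60  59
  108 110 104]
 [ 94  30  30  34  33  34  35  37  38  40  41  42  48  36  40  44  51  55
  108 109 104]
 [ 62  31  26  25  25  27  27  28  30  26  28  32  30  27  32  34  35  62
  107 110 108]
 [ 50  30  31  29  29  28  28  25  27  26  26  28  29  27  27  26  24  96
  108 109 108]
 [ 51 106 196 205 132  74  59  53  28  25  29  25  23  26  25  27  65 106
  108 110 109]
 [ 54 115 202 221 173 221 112  92  72  36  45  44  39  74  87 110 108 106
  108 110 109]
 [ 61  88 131 157 177 221  73  72 106  89  58  56  88 123 127 130 109 106
  108 110 109]
 [ 64  74  73  87 213 183  67  73  84 130 149 189 178 134  83 108 109 108
  107 109 110]
 [ 64  71  73  83 123  89  69  74  76  80  92 129 115  85  93 108 110 108
  107 108 109]
 [ 83  72  73  74 109  91  71  76  76  80  79  80  79  94  96 107 111 107
  106 108 109]
 [ 92  82  70  72 109 106  74  77  80  81  80  80  79 110 118 107 112 109
  106 108 109]
 [ 97  98  90  67 105 137 116  80  81  80  80  79 103 135 128 107 111 109
  106 108 108]
 [ 83  67  72  67  79 149 158 135  85  82  82  96 150 147 110 107 111 108
  106 108 109]
 [ 50  49  50  70  72 105 121 125 160 123 113 117 122 115  99 108 110 111
  106 108 109]
 [ 46  48  49  71  72  77  90 203 230 218 202 163  98  71 100 107 110 111
  106 107 109]
 [ 60  60  63  68  70  77  77 103 159 129 156 113  74  64  77 109 109 111
  108 106 108]]
slope [0.09691395 0.06428062]
```

```bash
python3 - <<'E'
from h import *
c=snap("wrist"); p=c["p"]
L=["sock front z28","front z12","right z28","left z28","right z12","left z12","topfront z42"]
for l,q in zip(L,proj(c,[w(12.5,-50,28),w(12.5,-50,12),w(30,-67.5,20),w(30,-32.5,20),w(30,-67.5,12),w(30,-32.5,12),w(18,-50,42)])): print(l,q.round(1))
print("col",[(v,int(p[v,388].min())) for v in range(24,80,2)])
for v in (46,50): print("row",v,p[v,356:424:2].min(1).tolist())
m=blob(p,(3,110,60),(22,255,255),(200,0,320,240)); 
for v in (30,50,60,70,80,88): x=np.nonzero(m[v])[0]; print(v,x.min(),x.max())
x=263; print([(v,p[v,x].tolist()) for v in range(40,96,3)])
print("block back top for past=80,90,95:",[proj(c,[w(30+t-135,50,46)])[0].round(1).tolist() for t in (80,85,90,95,100)])
for k in range(3):
    e=snap("side"); d=e["d"]; v,u=np.mgrid[:384,:512]; Q=((np.stack([u,v,np.ones_like(u)],-1).reshape(-1,3)@np.linalg.inv(e["mtx"]).T*d.reshape(-1,1)-e["t"])@e["R"]).reshape(384,512,3)
    b=(cv2.inRange(cv2.cvtColor(e["p"],cv2.COLOR_BGR2HSV),(100,120,60),(130,255,255))>0)&(Q[...,2]>.045)&(Q[...,2]<.085)&(abs(Q[...,1])<.2)&(Q[...,0]>.4)&(Q[...,0]<.75)
    B=Q[b]; print(len(B),"slope",np.polyfit((B[:,:2]-F)@FY,B[:,2],1))
E
```

```text
sock front z28 [388.2  60. ]
front z12 [381.4  73.4]
right z28 [403.2  49.7]
left z28 [360.9  49.6]
right z12 [399.4  56.5]
left z12 [358.3  56.4]
topfront z42 [393.9  41.3]
col [(24, 27), (26, 25), (28, 26), (30, 26), (32, 44), (34, 45), (36, 68), (38, 138), (40, 152), (42, 95), (44, 79), (46, 81), (48, 80), (50, 82), (52, 81), (54, 84), (56, 107), (58, 139), (60, 208), (62, 193), (64, 100), (66, 80), (68, 79), (70, 72), (72, 54), (74, 67), (76, 99), (78, 109)]
row 46 [74, 75, 74, 94, 108, 108, 98, 75, 70, 74, 77, 77, 77, 80, 82, 82, 81, 81, 80, 80, 79, 82, 99, 123, 94, 88, 106, 110, 112, 110, 109, 107, 105, 108]
row 50 [86, 78, 68, 89, 108, 115, 121, 115, 95, 80, 78, 80, 82, 81, 80, 81, 82, 82, 80, 79, 87, 105, 120, 139, 130, 111, 107, 110, 111, 111, 109, 107, 107, 106]
30 244 273
50 242 274
60 243 275
70 243 274
80 244 273
88 245 273
[(40, [38, 149, 239]), (43, [34, 146, 239]), (46, [38, 148, 239]), (49, [39, 149, 239]), (52, [46, 172, 239]), (55, [41, 164, 235]), (58, [27, 105, 197]), (61, [32, 98, 192]), (64, [28, 97, 190]), (67, [29, 91, 175]), (70, [19, 60, 114]), (73, [21, 56, 104]), (76, [14, 54, 102]), (79, [20, 54, 103]), (82, [23, 56, 101]), (85, [16, 53, 100]), (88, [19, 51, 99]), (91, [15, 51, 96]), (94, [57, 62, 73])]
block back top for past=80,90,95: [[261.9, 85.4], [261.9, 79.5], [261.9, 73.7], [261.9, 67.9], [261.9, 62.3]]
141 slope [0.09613434 0.064063  ]
141 slope [0.09173051 0.06407631]
142 slope [0.09716211 0.06425626]
```

```bash
python3 -c "
from station import r
print(r.finish_job())"
```

```text
the job is handed in; nothing more can be done
None
```

The socket stands against both pins to within about 1 mm, and the wedge jammed at about 18 N with its tip about 95 mm past the bolt, the nose pressing on the socket. The gripper is clear of everything, and I handed the job in at about 20 s; no verdict came back.

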